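Check the boring guide with the long test pin

ROBOT

A 6-joint arm with a two-finger parallel gripper is mounted at the origin on the work surface. World frame = base frame: x ahead of the robot, y to its left, z up, the work surface at z = 0. Lengths are in mm, angles in rad, forces in N, time in s.
With the tool pointing down it reaches from about 300 to 775 mm from the base axis. Payload 14.6 kg.
Tool frame: the origin (TCP) lies at the very end of the fingers, on their centre line; the grasp point (between the pads) lies 19 mm behind it; z points along the fingers, y is the line along which they close (so a half turn about z gives the same grasp; the last joint's range is limited). The gripper opens to 94 mm and grips with 3 to 60 N. Pads are 16 mm wide; open, the fingers measure 119 mm over their backs; the gripper's body (75 mm by 177 mm) begins 78 mm behind the grasp point.
Start: joints at [-1.205, 0.3, 1.521, -0, 1.321, -0.067], TCP at [230.67, -499.28, 205.446] pointing down, gripper open.
Joint ranges: [-3.03, 3.03], [-0.79, 2.21], [0.23, 2.52], [-1.04, 4.18], [0, 3.07], [-2.55, 2.55]. Speed limits (rad/s): [2.22, 2.22, 2.57, 3.14, 3.14, 3.14].

INTERFACE

Orientations are given as [roll, pitch, yaw] about the fixed x, y, z axes, in that order (R = Rz(yaw) Ry(pitch) Rx(roll)).
In Python, from cell import manip gives the robot as it stands. The module is installed in compiled form; this text tells all that it offers.
- The arm moves only by the shell command python3 -m inch 'ROWS' [FORCE]. ROWS is JSON, a list of rows, each an object of numbers: "gripper": the opening, from 0 (shut) to 1 (fully open); "dx", "dy", "dz": the shift along the world's x, y, z in m; "wx", "wy", "wz": the turn, a rotation vector about the world's x, y, z in degrees. A call has exactly 5 rows; each row is the pose to reach, as a shift and turn from the pose commanded when the call began; what a row does not reach only later rows make up. A row lasts 1/12 s, in which the tool goes at most 41.7 mm and 7.16 degrees, less where a joint would pass 70% of its speed; a pose out of reach is approached as far as the arm can. A call with a gripper value outside its range is refused whole. The fingers move at their own pace and stop on an object; FORCE is the grip in N (left out, the last holds). Time passes only in rows, so rows that repeat a pose let the fingers close, or fill a call up. It gives the time, the measured TCP pose, the force, the opening and the grip force at its end, in the units of the state.
- manip.read_state(): the state, without advancing time (a new reading comes with each control period).
- manip.camera(name): name is "side" or "top"; returns the picture (480x640x3 uint8, blue, green, red); there is no depth.
- manip.camera_info(name): a dict with "camera_matrix" (3x3 intrinsics, pixels), "D" ([k1, k2, p1, p2, k3] as OpenCV has them; the pictures are not rectified), "R" (3x3) and "t" (3): a world point X has camera coordinates R X + t. Camera axes: x right, y down, z forward; pixel columns grow to the right and rows downward; lengths in mm; the calibration is good to about 2 mm. A picture is of the moment at which its call begins. camera_info takes no time and is no camera call.
- manip.sign_off(): hands the job in; it is judged then, once.
The state is a dict: "clock": time; "joints": joint angles; "qd": joint speeds; "effort": joint torques, N m; "eef_pos": TCP position; "eef_rot": TCP orientation; "wrist_force": force on the tool from outside, world axes, zero at the start; "moment": the same for the moment, N m; "finger_gap": finger opening in mm; "finger_force": force on a finger pad.
Only numpy, scipy, OpenCV 4.12 (cv2) and the standard library are available. Lean on these libraries where they do the work, as an engineer would, in place of code of your own. Each camera call takes 0.05 s, during which the arm holds its last target. There are 200 camera calls.

TASK

On the woodwork bench, swing the boring guide's upper arm fully home against its stop, so that its bushing stands over the lower one, then take the longest of the three test pins out of the rack by its wooden handle and thread it straight down through the upper bushing and then the lower one. Finish while still holding the pin upright by its handle, its tip about midway between the lower bushing and the base plate and resting on nothing. Leave the two shorter pins, the mallet and the paddle board where they are.

Things in the scene. Friction and masses are not known exactly. Their poses are not given: they have to be found in the camera images.
- guide: Boring guide fixed to the bench: base plate 130 x 270 x 10 mm, fixed lower arm (45 to 65 mm above the bench), swinging upper arm. Origin on the bench straight below the lower bushing; z up; y points to the hinge post (22 mm thick, 120 mm away, top at 150 mm). A 14 mm square steel stop, top at 130 mm, stands on the +x side of the upper arm's home position, 40 mm from the post axis.
- lower_bushing (a point): Centre of the upper mouth of the lower bushing, 65 mm above the bench. Aluminium block 46 x 46 x 20 mm with a vertical through hole of 14.5 mm, mouth chamfered 3 mm; 35 mm of air between its underside and the base plate.
- upper_arm (a joint): Swing of the upper arm about the hinge post (rad). 0: home against its stop, its bushing exactly over the lower one (arm along the guide's -y). Grows as the arm swings clockwise seen from above, towards the guide's -x side, up to 1.1. About 0.12 N m of friction, no spring: it stays where it is left.
- swing_hinge (a point): Point on the vertical hinge axis at the height of the upper arm's top face, 140 mm above the bench.
- upper_bushing (a point): Centre of the upper mouth of the upper bushing's hole, 140 mm above the bench, 120 mm from the hinge axis; moves with the arm. Aluminium block 46 x 46 x 20 mm (120 to 140 mm above the bench), through hole 14.5 mm, mouth chamfered 3 mm.
- tongue (a point): Middle of the top face of the wooden tongue at the upper arm's free end, 140 mm above the bench, 170 mm from the hinge axis; moves with the arm. Tongue: 20 mm wide, 20 mm thick (120 to 140 mm above the bench), from 143 to 192 mm from the hinge axis. Beside and below it is free: push it from the side or pinch it from above.
- rack: Wooden block fixed to the bench, 60 x 200 x 45 mm high, origin under its centre, with three upright holes in a row along its own y axis (at -65, 0 and +65 mm), 14 mm wide and 35 mm deep (floors 10 mm above the bench). Each holds one test pin, in any order.
- long_pin: The longest test pin: steel rod 12 mm thick, 135 mm long, tapered tip, under a dark wooden round handle 24 mm thick and 45 mm long; 180 mm in all, about 140 g. Origin at the tip, z up the rod (handle from 135 to 180 mm). It stands loosely upright in the rack, tip 10 mm, handle 145 to 190 mm above the bench, higher than its neighbours.
- long_pin_shoulder (a point): Centre of the underside of the long pin's handle, 135 mm from the tip.
- middle_pin: Shorter test pin of the same kind (rod 12 x 85 mm, handle 24 x 45 mm, top at 140 mm above the bench in the rack), too short to span both bushings. Origin at the tip. To be left in the rack.
- short_pin: Shortest test pin (rod 12 x 60 mm, handle 24 x 45 mm, top at 115 mm above the bench in the rack). Origin at the tip. To be left in the rack.
- mallet: Wooden mallet lying on the bench, round head 100 mm long and 70 mm thick on the -y side of its origin, handle 26 mm thick and 130 mm long on the +y side; origin on the bench under the joint of head and handle. To be left alone.
- paddle_board: Unfinished wooden paddle board lying flat, 18 mm thick, blade 160 x 200 mm centred on the origin (underside), handle 34 mm wide reaching 222 mm along its +y. To be left alone.
There are look-alikes about, which are no part of the job. What is shaped like the long_pin but green or purple is not meant.

How it is judged (in metres and radians):
On the way, in this order (a step that is already met when the one before it is completed fails the run):
1. the upper arm is swung home to its stop (value of joint upper_arm below 0.04 rad and horizontal distance between long_pin and lower_bushing above 0.03 m), for 0.2 s.
2. the long pin's tip has passed down through the upper bushing (value of joint upper_arm below 0.04 rad and horizontal distance between long_pin and upper_bushing below 0.006 m and z of long_pin in the frame of guide below 0.115 m), for 0.05 s.
At the end, for the whole second after the job is handed in: Upper arm within 0.04 rad of home; the long pin gripped (over 1 N), still, within 0.06 rad of upright, tip within 6 mm of the lower bushing's axis and 5 to 29 mm below its underside (6 mm or more above the base plate), shoulder within 8 mm of the upper bushing's axis (value of joint upper_arm below 0.04 rad and horizontal distance between long_pin and lower_bushing below 0.006 m and horizontal distance between long_pin_shoulder and upper_bushing below 0.008 m and angle between the z axis of long_pin and the z axis of guide, either way round below 0.06 rad and z of long_pin in the frame of guide between 0.016 and 0.04 m and contact force between the fingers and long_pin above 1 N and linear speed of long_pin below 0.02 m/s); the arm keeps its last pose, push and grip.
It fails at once if a shorter pin, the mallet or the paddle board is moved by more than 30 mm (distance of any of middle_pin, short_pin, mallet, paddle_board from where it was at the start of the episode above 0.03 m).
It also fails if it takes over 66 s, if anything falls off the work surface, if the arm or the gripper's body presses on something with over 40 N, if the wrist force passes 120 N, or if a joint passes its speed limit or range.

## Working session

There is one attempt and no reset: what is moved stays moved. The work goes in short steps, Python scripts to look and compute and a shell command to move; the robot and the scene stay as the last step left them, time stands still between calls to the robot, and variables do not carry over. Pictures are saved under pics/ and viewed, at most 10 in all, crops included, and the job is handed in when it is done.

```bash
mkdir -p pics; python3 - <<'E'
from cell import manip
import cv2
for n in ("side","top"):
    im=manip.camera(n); cv2.imwrite(f"pics/{n}0.png",im)
    c=manip.camera_info(n); print(n,c)
s=manip.read_state(); print(s)
E
```

```text
side {'camera_matrix': array([[549.9505504 ,   0.        , 315.73120111],
       [  0.        , 549.9505504 , 240.12640214],
       [  0.        ,   0.        ,   1.        ]]), 'D': array([-0.08261676,  0.        ,  0.        ,  0.        ,  0.        ]), 'R': array([[-0.95416114, -0.29883523, -0.01655344],
       [-0.19431159,  0.6605931 , -0.72516189],
       [ 0.22763901, -0.68870477, -0.68837942]]), 't': array([551.54464589, 200.55440727, 935.88280893])}
top {'camera_matrix': array([[507.33733716,   0.        , 318.55777895],
       [  0.        , 507.33733716, 239.68262126],
       [  0.        ,   0.        ,   1.        ]]), 'D': array([0.04147534, 0.        , 0.        , 0.        , 0.        ]), 'R': array([[ 1.55461286e-02, -9.99878232e-01,  1.35595557e-03],
       [-9.93935890e-01, -1.56013490e-02, -1.08848726e-01],
       [ 1.08856626e-01,  3.44443389e-04, -9.94057401e-01]]), 't': array([ -14.59156701,  578.55609305, 1135.15769705])}
{'clock': 0.1, 'joints': array([-1.20456018e+00,  3.00429322e-01,  1.52154883e+00, -6.59692225e-06,
        1.32069532e+00, -6.65647217e-02]), 'qd': array([-0.00111164, -0.00278271, -0.00135521, -0.00226059, -0.00111469,
       -0.00053464]), 'effort': array([ 2.73278038e-04, -5.32642758e+01, -3.53283691e+01,  7.08981394e-02,
        2.34978728e-02, -4.38114910e-05]), 'eef_pos': array([ 230.60273197, -499.04897821,  204.9228874 ]), 'eef_rot': array([-3.14051381e+00, -6.55153384e-05,  4.32802472e-01]), 'wrist_force': array([-0.56067472, -0.3612038 ,  0.47686193]), 'moment': array([0.04236519, 0.04139952, 0.01808182]), 'finger_force': 0.0, 'finger_gap': 94.09415389884674}
```

View pics/top0.png

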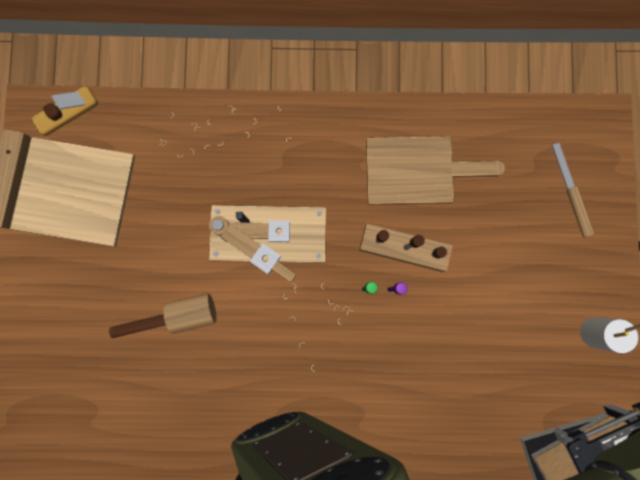

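View pics/side0.png

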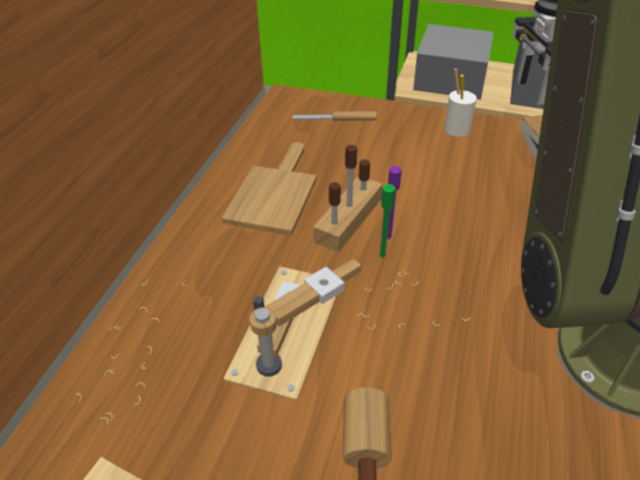

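The top view shows the hinge at (219,225), the lower bushing at (278,231), and the upper bushing at (265,258) with its tongue end at (290,275). The rack pins' tops are at (383,236), (417,241) and (440,252). The side view shows that the middle one, top at (351,150), is the longest. The green and purple look-alikes stand just on the robot's side of the rack.

```bash
cat > h.py <<'E'
import numpy as np, cv2
from cell import manip
def ray(n,uv):
    c=manip.camera_info(n); p=cv2.undistortPoints(np.array([[uv]],float),c["camera_matrix"],c["D"])[0,0]
    R=c["R"]; d=R.T@np.array([p[0],p[1],1]); return -R.T@c["t"], d
def onz(n,uv,z):
    o,d=ray(n,uv); return o+d*(z-o[2])/d[2]
def tri(a,b):
    A=np.zeros((3,3));v=np.zeros(3)
    L=[ray("side",a),ray("top",b)]
    for o,d in L:
        d=d/np.linalg.norm(d);P=np.eye(3)-np.outer(d,d);A+=P;v+=P@o
    return np.linalg.solve(A,v)
def proj(n,X):
    c=manip.camera_info(n); return cv2.projectPoints(np.array([X],float),cv2.Rodrigues(c["R"])[0],c["t"],c["camera_matrix"],c["D"])[0].ravel()
def blobs(im,box,f,amin=15):
    x0,y0,x1,y1=box; h=cv2.cvtColor(im,cv2.COLOR_BGR2HSV)[y0:y1,x0:x1].astype(int)
    m=f(h[...,0],h[...,1],h[...,2]).astype(np.uint8)
    n,l,s,c=cv2.connectedComponentsWithStats(m)
    return [(c[i]+[x0,y0],s[i,:]+np.array([x0,y0,0,0,0]),(l==i)) for i in range(1,n) if s[i,4]>=amin]
E
python3 - <<'E'
from h import *
np.set_printoptions(precision=1,suppress=True)
t=cv2.imread("pics/top0.png");s=cv2.imread("pics/side0.png")
al=lambda H,S,V:(S<60)&(V>130)
for b in blobs(t,(205,200,330,290),al): print("al top",b[0],b[1],onz("top",b[0],140)[:2],onz("top",b[0],65)[:2],onz("top",b[0],150)[:2])
for b in blobs(s,(225,260,370,400),al): print("al side",b[0],b[1],onz("side",b[0],140)[:2],onz("side",b[0],65)[:2],onz("side",b[0],150)[:2])
dk=lambda H,S,V:(V<85)
for b in blobs(t,(360,220,455,275),dk): print("dk top",b[0],b[1],onz("top",b[0],188)[:2])
for b in blobs(s,(315,135,380,225),dk): print("dk side",b[0],b[1])
A=cv2.resize(t[190:300,200:460],None,fx=3,fy=3,interpolation=cv2.INTER_CUBIC)
B=cv2.resize(s[130:400,215:405],None,fx=2.2,fy=2.2,interpolation=cv2.INTER_CUBIC)[:594]
cv2.imwrite("pics/a.png",A);cv2.imwrite("pics/b.png",B)
E
```

```text
al top [216.9 210.9] [215 209   5   5  22] [624.1 208.1] [636.4 223.4] [622.5 206.1]
al top [319.1 212.9] [317 211   5   5  22] [623.3  -5.8] [635.6  -5.8] [621.7  -5.8]
al top [217.1 224.1] [212 219  11  11  89] [596.2 206.7] [606.5 221.9] [594.9 204.7]
al top [278.4 230.6] [268 220  22  22 454] [584.5  78.5] [594.   84.5] [583.2  77.7]
al top [264.8 258. ] [250 243  31  31 512] [526.9 105.3] [532.3 113.3] [526.2 104.3]
al top [215.  253.4] [213 251   5   6  23] [534.9 208.7] [540.8 224. ] [534.1 206.6]
al top [318.2 255.4] [316 253   5   6  21] [534.   -5.4] [539.9  -5.4] [533.2  -5.4]
al side [324.1 282. ] [304 267  40  36 701] [527.8 107.5] [547.8  42.7] [525.1 116.1]
al side [283.3 271.7] [281 270   6   5  24] [598.7 104.8] [626.7  39.7] [594.9 113.5]
al side [285.7 288.6] [275 281  25  19 224] [582.5 138.4] [608.7  77.1] [579.  146.6]
al side [261.5 313.5] [255 308  15  12 134] [601.  196.9] [629.3 142.3] [597.2 204.2]
al side [234.2 371.9] [231 369   7   7  40] [599.5 305.9] [627.7 263.7] [595.7 311.6]
al side [290.8 387.2] [288 384   7   7  38] [515.5 305.7] [534.1 263.5] [513.  311.4]
dk top [381.8 236.2] [376 231  12  12 100] [ 570.5 -131.3]
dk top [414.7 241.9] [404 235  19  14 141] [ 560.2 -196.6]
dk top [438.7 252.4] [432 248  14  10 108] [ 540.  -243.9]
dk side [350.5 158.5] [346 149  11  20 181]
dk side [363.8 172. ] [359 163  11  19 154]
dk side [334. 196.] [329 187  11  19 181]
```

View pics/a.png

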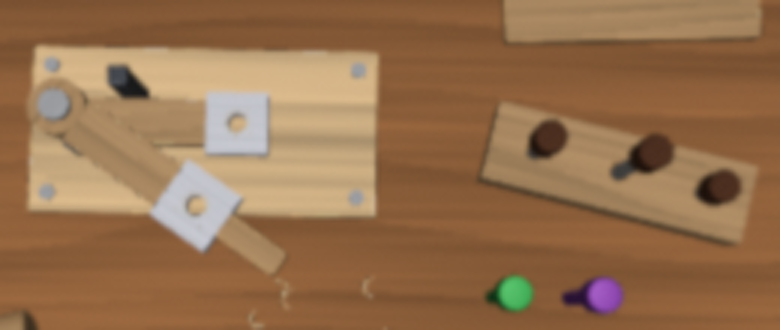

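View pics/b.png

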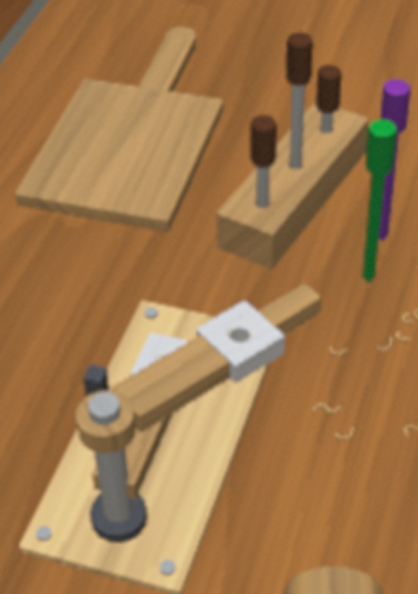

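The crops confirm the layout. The hinge is at about (595,205) and the home bushing at (594.5,84.5). The upper arm is swung about 0.6 rad to the robot's side. The long pin stands in the middle hole of the rack, with the middle pin at its +y neighbour. I'll move the closed fingers beside the tongue.

```bash

python3 -m inch '[{"gripper":0,"dx":0.016,"dy":0.038,"dz":0,"wz":-6},{"gripper":0,"dx":0.032,"dy":0.076,"dz":0,"wz":-12},{"gripper":0,"dx":0.048,"dy":0.114,"wz":-18},{"gripper":0,"dx":0.064,"dy":0.152,"wz":-24.8},{"gripper":0,"dx":0.08,"dy":0.19,"wz":-24.8}]' 40
python3 -m inch '[{"gripper":0,"dx":0.016,"dy":0.038},{"gripper":0,"dx":0.032,"dy":0.076},{"gripper":0,"dx":0.048,"dy":0.114},{"gripper":0,"dx":0.064,"dy":0.152},{"gripper":0,"dx":0.08,"dy":0.19}]'
python3 -m inch '[{"gripper":0,"dx":0.016,"dy":0.038},{"gripper":0,"dx":0.032,"dy":0.076},{"gripper":0,"dx":0.048,"dy":0.114},{"gripper":0,"dx":0.064,"dy":0.152},{"gripper":0,"dx":0.069,"dy":0.18}]'
python3 - <<'E'
from h import *
np.set_printoptions(precision=4,suppress=True)
print(manip.read_state())
t=cv2.imread("pics/top0.png");s=cv2.imread("pics/side0.png")
print("long tri",tri((350.5,158.5),(414.7,241.9)), "mid",tri((334,196),(381.8,236.2)),"short",tri((363.8,172),(438.7,252.4)))
print("side at z167",onz("side",(350.5,158.5),167))
for u in ((371,288),(401,288)): print("decoy",onz("top",u,180))
E
```

```text
{'clock': 0.1, 'joints': array([-1.2046,  0.3004,  1.5215, -0.    ,  1.3207, -0.0666]), 'qd': array([-0.0011, -0.0028, -0.0014, -0.0023, -0.0011, -0.0005]), 'effort': array([  0.0003, -53.2643, -35.3284,   0.0709,   0.0235,  -0.    ]), 'eef_pos': array([ 230.6027, -499.049 ,  204.9229]), 'eef_rot': array([-3.1405, -0.0001,  0.4328]), 'wrist_force': array([-0.5607, -0.3612,  0.4769]), 'moment': array([0.0424, 0.0414, 0.0181]), 'finger_force': 0.0, 'finger_gap': 94.09415389884674}
long tri [ 564.0962 -200.5782  165.7036] mid [ 580.763  -140.445   113.1155] short [ 550.1068 -267.3223   88.1862]
side at z167 [ 565.2178 -198.6412  167.    ]
decoy [ 467.6978 -111.1066  180.    ]
decoy [ 468.6844 -170.5101  180.    ]validation failed for argument at $[0]...
validation failed for argument at $[0]...
validation failed for argument at $[0]...
```

The rows were refused, probably because every key has to be present. I'll retry with full rows.

```bash

python3 -m inch '[{"gripper":0,"dx":0.016,"dy":0.038,"dz":0,"wx":0,"wy":0,"wz":-6},{"gripper":0,"dx":0.032,"dy":0.076,"dz":0,"wx":0,"wy":0,"wz":-12},{"gripper":0,"dx":0.048,"dy":0.114,"dz":0,"wx":0,"wy":0,"wz":-18},{"gripper":0,"dx":0.064,"dy":0.152,"dz":0,"wx":0,"wy":0,"wz":-24.8},{"gripper":0,"dx":0.08,"dy":0.19,"dz":0,"wx":0,"wy":0,"wz":-24.8}]' 40
```

```text
clock: 0.52
eef_pos: [310.2, -309.0, 205.2]
eef_rot: [-3.141, 0.0, -0.008]
wrist_force: [0.6, -0.1, 0.6]
finger_gap: 63.9
finger_force: 0.0
```

```bash

python3 -m inch '[{"gripper":0,"dx":0.014,"dy":0.037,"dz":0,"wx":0,"wy":0,"wz":0},{"gripper":0,"dx":0.028,"dy":0.074,"dz":0,"wx":0,"wy":0,"wz":0},{"gripper":0,"dx":0.042,"dy":0.111,"dz":0,"wx":0,"wy":0,"wz":0},{"gripper":0,"dx":0.056,"dy":0.148,"dz":0,"wx":0,"wy":0,"wz":0},{"gripper":0,"dx":0.070,"dy":0.185,"dz":0,"wx":0,"wy":0,"wz":0}]'
python3 -m inch '[{"gripper":0,"dx":0.014,"dy":0.037,"dz":0,"wx":0,"wy":0,"wz":0},{"gripper":0,"dx":0.028,"dy":0.074,"dz":0,"wx":0,"wy":0,"wz":0},{"gripper":0,"dx":0.042,"dy":0.111,"dz":0,"wx":0,"wy":0,"wz":0},{"gripper":0,"dx":0.056,"dy":0.148,"dz":0,"wx":0,"wy":0,"wz":0},{"gripper":0,"dx":0.070,"dy":0.185,"dz":0,"wx":0,"wy":0,"wz":0}]'
python3 -m inch '[{"gripper":0,"dx":0,"dy":0,"dz":-0.02,"wx":0,"wy":0,"wz":0},{"gripper":0,"dx":0,"dy":0,"dz":-0.04,"wx":0,"wy":0,"wz":0},{"gripper":0,"dx":0,"dy":0,"dz":-0.06,"wx":0,"wy":0,"wz":0},{"gripper":0,"dx":0,"dy":0,"dz":-0.08,"wx":0,"wy":0,"wz":0},{"gripper":0,"dx":0,"dy":0,"dz":-0.08,"wx":0,"wy":0,"wz":0}]'
python3 -m inch '[{"gripper":0,"dx":0.01,"dy":-0.002,"dz":0,"wx":0,"wy":0,"wz":0},{"gripper":0,"dx":0.02,"dy":-0.004,"dz":0,"wx":0,"wy":0,"wz":0},{"gripper":0,"dx":0.03,"dy":-0.006,"dz":0,"wx":0,"wy":0,"wz":0},{"gripper":0,"dx":0.04,"dy":-0.008,"dz":0,"wx":0,"wy":0,"wz":0},{"gripper":0,"dx":0.05,"dy":-0.01,"dz":0,"wx":0,"wy":0,"wz":0}]'
python3 - <<'E'
from h import *
cv2.imwrite("pics/t2.png",manip.camera("top")[150:330,180:420]);
E
```

```text
clock: 0.93
eef_pos: [380.1, -123.8, 205.5]
eef_rot: [-3.142, -0.0, -0.0]
wrist_force: [0.5, -0.7, -0.0]
finger_gap: 31.0
finger_force: 0.0
clock: 1.35
eef_pos: [450.2, 61.4, 205.4]
eef_rot: [3.142, 0.0, 0.0]
wrist_force: [0.1, -0.6, 0.2]
finger_gap: 0.7
finger_force: 0.0
clock: 1.77
eef_pos: [448.2, 59.3, 122.1]
eef_rot: [3.141, 0.006, 0.0]
wrist_force: [0.6, 0.1, -0.0]
finger_gap: 0.6
finger_force: 0.0
clock: 2.18
eef_pos: [500.6, 49.1, 126.5]
eef_rot: [3.142, -0.0, -0.0]
wrist_force: [-0.7, 0.5, 0.2]
finger_gap: 0.5
finger_force: 0.4
```

View pics/t2.png

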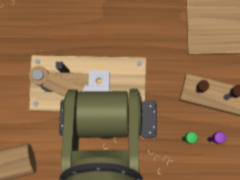

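The gripper hides the arm from above. The −0.7 N on x matches the hinge friction, so the tongue is being pushed. I'll continue to home.

```bash

python3 -m inch '[{"gripper":0,"dx":0.012,"dy":-0.002,"dz":0,"wx":0,"wy":0,"wz":0},{"gripper":0,"dx":0.024,"dy":-0.004,"dz":0,"wx":0,"wy":0,"wz":0},{"gripper":0,"dx":0.036,"dy":-0.006,"dz":0,"wx":0,"wy":0,"wz":0},{"gripper":0,"dx":0.048,"dy":-0.008,"dz":0,"wx":0,"wy":0,"wz":0},{"gripper":0,"dx":0.06,"dy":-0.01,"dz":0,"wx":0,"wy":0,"wz":0}]'
python3 -m inch '[{"gripper":0,"dx":0.002,"dy":0,"dz":0,"wx":0,"wy":0,"wz":0},{"gripper":0,"dx":0.004,"dy":0,"dz":0,"wx":0,"wy":0,"wz":0},{"gripper":0,"dx":0.006,"dy":0,"dz":0,"wx":0,"wy":0,"wz":0},{"gripper":0,"dx":0.008,"dy":0,"dz":0,"wx":0,"wy":0,"wz":0},{"gripper":0,"dx":0.01,"dy":0,"dz":0,"wx":0,"wy":0,"wz":0}]'
python3 - <<'E'
from h import *
cv2.imwrite("pics/s2.png",manip.camera("side")[120:420,200:600]);
E
```

```text
clock: 2.65
eef_pos: [560.4, 39.1, 126.3]
eef_rot: [3.142, -0.0, -0.0]
wrist_force: [-0.6, -0.6, 0.1]
finger_gap: 0.5
finger_force: 0.4
clock: 3.07
eef_pos: [569.9, 39.4, 125.7]
eef_rot: [3.142, -0.0, 0.0]
wrist_force: [-0.6, -1.0, 0.3]
finger_gap: 0.2
finger_force: 0.4
```

View pics/s2.png

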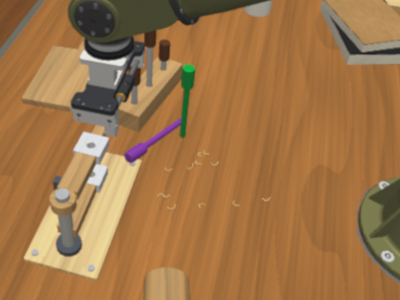

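The side view shows the arm nearly home. The purple look-alike, previously standing, now lies with its handle near pixel (330,275). I'll continue to the stop in small steps, then retreat and check.

```bash

python3 -m inch '[{"gripper":0,"dx":0.001,"dy":0,"dz":0,"wx":0,"wy":0,"wz":0},{"gripper":0,"dx":0.002,"dy":0,"dz":0,"wx":0,"wy":0,"wz":0},{"gripper":0,"dx":0.003,"dy":0,"dz":0,"wx":0,"wy":0,"wz":0},{"gripper":0,"dx":0.004,"dy":0,"dz":0,"wx":0,"wy":0,"wz":0},{"gripper":0,"dx":0.005,"dy":0,"dz":0,"wx":0,"wy":0,"wz":0}]'
python3 - <<'E'
from h import *
t=manip.camera("top");s=manip.camera("side")
al=lambda H,S,V:(S<60)&(V>130)
for b in blobs(s,(225,230,370,400),al): print("al side",b[0],b[1],onz("side",b[0],140)[:2])
cv2.imwrite("pics/t3.png",t[150:350,180:480]);
for H0,H1,nm in ((125,160,"purple"),(45,75,"green")):
  f=lambda H,S,V:(H>H0)&(H<H1)&(S>90)
  for n,im in (("top",t),("side",s)):
    for b in blobs(im,(150,130,480,400),f): print(nm,n,b[0],b[1],onz(n,b[0],10))
E
```

```text
clock: 3.53
eef_pos: [575.1, 39.3, 125.4]
eef_rot: [3.142, 0.0, -0.0]
wrist_force: [-1.3, -0.1, -0.0]
finger_gap: 0.5
finger_force: 0.4
al side [292.79310345 240.18965517] [268 230  46  25 406] [608.34656995  29.19684397]
al side [291.80101523 275.10152284] [271 251  37  61 985] [582.75770871 107.97915049]
al side [332.18518519 282.48148148] [329 280   7   6  27] [515.04446339 104.77543572]
al side [261.61151079 313.69064748] [255 308  15  12 139] [600.67950361 197.32905552]
al side [234.275 371.825] [231 369   8   7  40] [599.46572503 305.74147223]
al side [290.76923077 387.15384615] [288 384   7   7  39] [515.60157233 305.67592653]
purple top [352.56127451 265.90441176] [326 247  62  40 408] [520.89509903 -85.68139537  10.        ]
purple side [346.87951807 260.27710843] [321 236  60  44 498] [535.59526523 -73.9376114   10.        ]
green top [370.7480315  287.65354331] [363 282  15  12 127] [ 471.17505853 -128.19477906   10.        ]
green side [386.18762887 212.32783505] [380 185  15  72 485] [ 490.98924583 -240.66249665   10.        ]
```

View pics/t3.png

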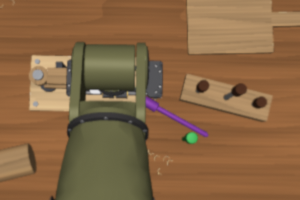

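The purple look-alike has simply toppled about its own foot. It lies on the bench beside the plate and is clear of the job. I'll press on to the stop.

```bash

python3 -m inch '[{"gripper":0,"dx":0.001,"dy":0,"dz":0,"wx":0,"wy":0,"wz":0},{"gripper":0,"dx":0.002,"dy":0,"dz":0,"wx":0,"wy":0,"wz":0},{"gripper":0,"dx":0.003,"dy":0,"dz":0,"wx":0,"wy":0,"wz":0},{"gripper":0,"dx":0.003,"dy":0,"dz":0,"wx":0,"wy":0,"wz":0},{"gripper":0,"dx":0.003,"dy":0,"dz":0,"wx":0,"wy":0,"wz":0}]'
python3 -m inch '[{"gripper":0,"dx":0.0005,"dy":0,"dz":0,"wx":0,"wy":0,"wz":0},{"gripper":0,"dx":0.001,"dy":0,"dz":0,"wx":0,"wy":0,"wz":0},{"gripper":0,"dx":0.0015,"dy":0,"dz":0,"wx":0,"wy":0,"wz":0},{"gripper":0,"dx":0.002,"dy":0,"dz":0,"wx":0,"wy":0,"wz":0},{"gripper":0,"dx":0.002,"dy":0,"dz":0,"wx":0,"wy":0,"wz":0}]'
```

```text
clock: 4.05
eef_pos: [575.9, 39.3, 125.3]
eef_rot: [3.141, 0.006, 0.0]
wrist_force: [-20.1, -0.0, 9.9]
finger_gap: 0.4
finger_force: 9.8
clock: 4.47
eef_pos: [576.2, 39.3, 125.3]
eef_rot: [3.141, 0.011, 0.0]
wrist_force: [-35.4, -1.4, 19.5]
finger_gap: 0.1
finger_force: 17.6
```

The arm is against its stop (35 N). I'll back off, rise, open and travel to above the pin.

```bash

python3 -m inch '[{"gripper":0,"dx":-0.01,"dy":0,"dz":0,"wx":0,"wy":0,"wz":0},{"gripper":0,"dx":-0.025,"dy":0,"dz":0,"wx":0,"wy":0,"wz":0},{"gripper":0,"dx":-0.025,"dy":0,"dz":0.04,"wx":0,"wy":0,"wz":0},{"gripper":0.3,"dx":-0.025,"dy":0,"dz":0.08,"wx":0,"wy":0,"wz":0},{"gripper":0.8,"dx":-0.025,"dy":0,"dz":0.1,"wx":0,"wy":0,"wz":0}]'
python3 -m inch '[{"gripper":0.8,"dx":0,"dy":-0.035,"dz":0,"wx":0,"wy":0,"wz":0},{"gripper":0.8,"dx":0,"dy":-0.075,"dz":0,"wx":0,"wy":0,"wz":0},{"gripper":0.8,"dx":0,"dy":-0.115,"dz":0,"wx":0,"wy":0,"wz":0},{"gripper":0.8,"dx":0.003,"dy":-0.155,"dz":0,"wx":0,"wy":0,"wz":0},{"gripper":0.8,"dx":0.006,"dy":-0.19,"dz":0,"wx":0,"wy":0,"wz":0}]'
python3 - <<'E'
from h import *
t=manip.camera("top");s=manip.camera("side")
cv2.imwrite("pics/s4.png",s[100:400,220:480])
al=lambda H,S,V:(S<60)&(V>130)
for b in blobs(t,(205,200,330,290),al,60): print("al top",b[0],b[1],onz("top",b[0],140)[:2])
for b in blobs(s,(225,240,370,400),al,60): print("al side",b[0],b[1],onz("side",b[0],140)[:2])
dk=lambda H,S,V:(V<85)
for b in blobs(s,(315,135,380,225),dk): print("dk side",b[0],b[1])
print(manip.read_state()["eef_pos"])
E
```

```text
clock: 4.88
eef_pos: [555.8, 39.4, 230.1]
eef_rot: [-3.141, -0.005, 0.0]
wrist_force: [-0.1, 0.3, 1.4]
finger_gap: 10.8
finger_force: 0.0
clock: 5.3
eef_pos: [560.8, -153.0, 225.7]
eef_rot: [3.141, -0.001, -0.0]
wrist_force: [0.0, 0.2, 0.3]
finger_gap: 43.7
finger_force: 0.0
al top [276.52857143 228.04285714] [264 215  26  27 630] [589.92356035  82.58522962]
al top [217.16666667 224.1       ] [212 219  12  11  90] [596.2422774  206.56843223]
al side [291.60819328 274.73109244] [271 251  37  61 952] [583.33148234 107.28936804]
al side [261.5 313.5] [255 308  14  12 132] [600.980103   197.03023445]
dk side [351.5 136. ] [349 135   6   3  18]
dk side [350.13372093 157.73255814] [345 148  11  20 172]
dk side [363.75974026 172.01948052] [359 163  11  19 154]
dk side [334.01639344 195.8852459 ] [329 187  11  19 183]
[ 560.86451316 -155.0558509   225.09197651]
```

View pics/s4.png

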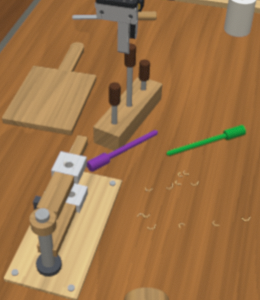

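Both look-alikes are now lying on the bench, out of the way, and the upper arm is home. The open fingers are just short of the long pin. I'll line up, lower and grip, and measure the bushing hole at the same time.

```bash

python3 -m inch '[{"gripper":0.8,"dx":0.0035,"dy":-0.03,"dz":0,"wx":0,"wy":0,"wz":0},{"gripper":0.8,"dx":0.0035,"dy":-0.045,"dz":0,"wx":0,"wy":0,"wz":0},{"gripper":0.8,"dx":0.0035,"dy":-0.045,"dz":-0.025,"wx":0,"wy":0,"wz":0},{"gripper":0.8,"dx":0.0035,"dy":-0.045,"dz":-0.05,"wx":0,"wy":0,"wz":0},{"gripper":0.8,"dx":0.0035,"dy":-0.045,"dz":-0.073,"wx":0,"wy":0,"wz":0}]'
python3 - <<'E'
from h import *
np.set_printoptions(precision=1,suppress=True)
t=manip.camera("top");s=manip.camera("side")
for n,im,box in (("top",t,(262,212,296,246)),("side",s,(268,248,312,285))):
    x0,y0,x1,y1=box; c=cv2.resize(im[y0:y1,x0:x1],None,fx=8,fy=8,interpolation=cv2.INTER_CUBIC); cv2.imwrite(f"pics/hole_{n}.png",c)
    m=((cv2.cvtColor(im,cv2.COLOR_BGR2HSV)[y0:y1,x0:x1,1]<60)).astype(np.uint8)
    k,_,st,ce=cv2.connectedComponentsWithStats(1-m,connectivity=4)
    for i in range(1,k):
        if 8<st[i,4]<120: print(n,ce[i]+[x0,y0],st[i],onz(n,ce[i]+[x0,y0],140)[:2],onz(n,ce[i]+[x0,y0],130)[:2])
a,b=cv2.imread("pics/hole_top.png"),cv2.imread("pics/hole_side.png")
C=np.zeros((300,640,3),np.uint8);C[:a.shape[0],:a.shape[1]]=a;C[:b.shape[0],280:280+b.shape[1]]=b;cv2.imwrite("pics/holes.png",C)
cv2.imwrite("pics/s5.png",s[80:280,270:450])
E
```

```text
clock: 5.82
eef_pos: [564.4, -195.6, 151.3]
eef_rot: [-3.142, -0.0, -0.0]
wrist_force: [-0.3, 1.5, -0.4]
finger_gap: 74.9
finger_force: 0.0
```

View pics/holes.png

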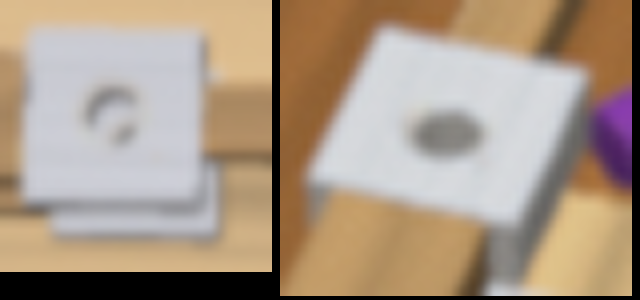

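The upper bushing's hole shows at about (275.4,225.8) in the top view and (288.5,263.5) in the side view. I'll now grip the pin.

```bash

python3 -m inch '[{"gripper":0.1,"dx":0,"dy":-0.004,"dz":0,"wx":0,"wy":0,"wz":0},{"gripper":0.1,"dx":0,"dy":-0.004,"dz":0,"wx":0,"wy":0,"wz":0},{"gripper":0.1,"dx":0,"dy":-0.004,"dz":0,"wx":0,"wy":0,"wz":0},{"gripper":0.1,"dx":0,"dy":-0.004,"dz":0,"wx":0,"wy":0,"wz":0},{"gripper":0.1,"dx":0,"dy":-0.004,"dz":0,"wx":0,"wy":0,"wz":0}]' 40
python3 -m inch '[{"gripper":0.1,"dx":0,"dy":0,"dz":0,"wx":0,"wy":0,"wz":0},{"gripper":0.1,"dx":0,"dy":0,"dz":0,"wx":0,"wy":0,"wz":0},{"gripper":0.1,"dx":0,"dy":0,"dz":0,"wx":0,"wy":0,"wz":0},{"gripper":0.1,"dx":0,"dy":0,"dz":0,"wx":0,"wy":0,"wz":0},{"gripper":0.1,"dx":0,"dy":0,"dz":0,"wx":0,"wy":0,"wz":0}]' 40
python3 - <<'E'
from h import *
np.set_printoptions(precision=1,suppress=True)
for u in ((275.4,225.8),(276,226.1)): print("top",onz("top",u,140))
for u in ((288.4,264.2),(288.7,263.2)): print("side",onz("side",u,140))
print(tri((288.6,263.6),(275.6,226)))
E
```

```text
clock: 6.33
eef_pos: [564.9, -199.8, 153.3]
eef_rot: [3.141, -0.001, 0.0]
wrist_force: [0.8, 1.2, 0.4]
finger_gap: 45.0
finger_force: 0.0
clock: 6.75
eef_pos: [564.6, -200.3, 152.6]
eef_rot: [3.14, -0.0, -0.0]
wrist_force: [-0.8, -4.8, -0.2]
finger_gap: 23.8
finger_force: 39.9
top [594.6  85.1 140. ]
top [594.   83.8 140. ]
side [596.3  86.2 140. ]
side [596.6  83.9 140. ]
[595.3  84.9 140.2]
```

```bash

python3 -m inch '[{"gripper":0.1,"dx":0,"dy":0,"dz":0.02,"wx":0,"wy":0,"wz":0},{"gripper":0.1,"dx":0,"dy":0,"dz":0.055,"wx":0,"wy":0,"wz":0},{"gripper":0.1,"dx":0,"dy":0,"dz":0.095,"wx":0,"wy":0,"wz":0},{"gripper":0.1,"dx":0,"dy":0,"dz":0.13,"wx":0,"wy":0,"wz":0},{"gripper":0.1,"dx":0,"dy":0,"dz":0.155,"wx":0,"wy":0,"wz":0}]'
python3 -m inch '[{"gripper":0.1,"dx":0.002,"dy":0.015,"dz":0,"wx":0,"wy":0,"wz":0},{"gripper":0.1,"dx":0.005,"dy":0.045,"dz":0,"wx":0,"wy":0,"wz":0},{"gripper":0.1,"dx":0.008,"dy":0.075,"dz":0,"wx":0,"wy":0,"wz":0},{"gripper":0.1,"dx":0.011,"dy":0.105,"dz":0,"wx":0,"wy":0,"wz":0},{"gripper":0.1,"dx":0.014,"dy":0.135,"dz":0,"wx":0,"wy":0,"wz":0}]'
python3 -m inch '[{"gripper":0.1,"dx":0.004,"dy":0.03,"dz":0,"wx":0,"wy":0,"wz":0},{"gripper":0.1,"dx":0.008,"dy":0.06,"dz":0,"wx":0,"wy":0,"wz":0},{"gripper":0.1,"dx":0.012,"dy":0.09,"dz":0,"wx":0,"wy":0,"wz":0},{"gripper":0.1,"dx":0.015,"dy":0.115,"dz":0,"wx":0,"wy":0,"wz":0},{"gripper":0.1,"dx":0.015,"dy":0.12,"dz":0,"wx":0,"wy":0,"wz":0}]'
python3 - <<'E'
from h import *
t=manip.camera("top");s=manip.camera("side")
a=cv2.resize(s[110:300,230:400],None,fx=3,fy=3,interpolation=cv2.INTER_CUBIC)
cv2.imwrite("pics/s6.png",a);cv2.imwrite("pics/s6f.png",s);cv2.imwrite("pics/t6f.png",t)
E
```

```text
clock: 7.17
eef_pos: [564.7, -199.5, 310.9]
eef_rot: [3.141, -0.003, 0.0]
wrist_force: [0.2, -0.0, -1.5]
finger_gap: 23.3
finger_force: 39.9
clock: 7.58
eef_pos: [578.2, -62.7, 306.2]
eef_rot: [-3.141, 0.002, -0.0]
wrist_force: [0.7, 0.1, -1.2]
finger_gap: 23.6
finger_force: 39.9
clock: 8.0
eef_pos: [593.2, 59.4, 306.0]
eef_rot: [-3.14, 0.002, 0.003]
wrist_force: [-0.5, -0.3, -1.8]
finger_gap: 23.6
finger_force: 39.9
```

View pics/s6.png

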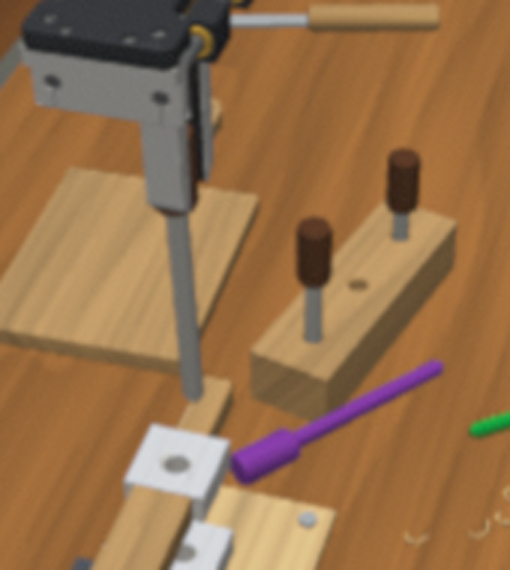

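The pin is held, rod from about (289,182) to (294,240) in full side coordinates, just short of the bushing. I've used all ten views, so I'll fit the rod's axis numerically against a vertical one.

```bash
cat > rod.py <<'E'
from h import *
np.set_printoptions(precision=2,suppress=True)
def rod(s,T,zt=None,verbose=True):
    # axis of the rod in the side view near projection of a vertical pin under TCP T
    zt=T[2]-142.6
    hi=proj("side",[T[0],T[1],zt+128]); lo=proj("side",[T[0],T[1],zt+8])
    sat=cv2.cvtColor(s,cv2.COLOR_BGR2HSV)[...,1].astype(int); P=[]
    for r in range(int(hi[1])+3,int(lo[1])-2):
        x0=int(round(hi[0]+(r-hi[1])*(lo[0]-hi[0])/(lo[1]-hi[1])))
        xs=np.arange(x0-14,x0+15); g=np.clip((110-sat[r,xs])/60,0,1)
        if 3<g.sum()<10: P.append((r,(g*xs).sum()/g.sum(),g.sum()))
    P=np.array(P)
    k=np.polyfit(P[:,0],P[:,1],1); res=P[:,1]-np.polyval(k,P[:,0]); ok=abs(res)<1
    k=np.polyfit(P[ok,0],P[ok,1],1)
    print("rows",len(P),ok.sum(),"width",np.median(P[:,2]),"res",res[ok].std())
    # x of axis at two heights, given y of TCP: col -> x on plane y=T[1]
    out=[]
    for z in (zt+10,zt+60,zt+125):
        p=proj("side",[T[0],T[1],z]); px=proj("side",[T[0]+1,T[1],z])-p
        e=np.polyval(k,p[1])-p[0]
        n=1/(px[0]-k[0]*px[1]); out.append(e*n)
    out=np.array(out); print("x offset of rod from TCP at tip+10,+60,+125 (mm):",out,"tilt",(out[2]-out[0])/115,"tip off",out[0]-(out[2]-out[0])/115*10)
E
python3 - <<'E'
from rod import *
s=cv2.imread("pics/s6f.png");T=manip.read_state()["eef_pos"];print(T)
rod(s,T)
print("proj tip",proj("side",[T[0],T[1],T[2]-142.6]))
# tip row: lowest grey near axis
sat=cv2.cvtColor(s,cv2.COLOR_BGR2HSV)[...,1]; print(sat[234:250,286:302])
E
```

```text
[593.18  56.74 306.3 ]
rows 53 53 width 7.316666666666666 res 0.10059744616553845
x offset of rod from TCP at tip+10,+60,+125 (mm): [2.51 3.69 5.25] tilt 0.02377645028682581 tip off 2.2740441936875446
proj tip [295.33 242.56]
[[145 138 141 119  53  17  14  14  12  13  30 103 144 151 160 160]
 [157 156 155 137  69  26  12  16  12   8  28  90 123 130 136 142]
 [161 160 163 145  90  30  15  14  12  10  27  84 113 120 121 125]
 [159 163 162 153 100  41  14  12  12  13  27  79 111 115 117 117]
 [163 164 166 155 113  46  17  14  14  13  23  76 111 119 119 117]
 [159 165 160 154 117  47  17  12  14  13  18  70 109 121 118 117]
 [164 160 161 159 127  54  19  12  14  10  20  68 108 117 118 116]
 [159 159 164 163 138  80  30  14  10  12  31  79 112 117 118 118]
 [162 161 162 161 155 117  66  33  21  21  62 102 114 117 117 118]
 [160 163 164 163 163 148 117  82  62  64  93 112 117 116 119 117]
 [159 163 165 161 165 159 138 115 103 102 111 116 118 119 120 118]
 [159 160 161 161 162 148 122 116 115 116 117 117 117 118 116 120]
 [158 161 161 161 161 135 112 111 116 117 117 119 117 118 118 118]
 [164 164 161 161 149 119 113 116 118 118 117 118 118 117 118 120]
 [161 162 163 159 136 111 111 117 117 119 119 117 119 119 119 124]
 [163 163 164 148 121 111 114 119 119 118 119 118 118 118 120 125]]
```

The rod is tilted 0.024 rad about y. The side camera carries roughly +2 mm of x bias, seen on the hinge and bushing too, so I'll work relative to the bushing in that view. I'll straighten the pin, move over the bushing and re-measure.

```bash

python3 -m inch '[{"gripper":0.1,"dx":-0.001,"dy":0.008,"dz":0,"wx":0,"wy":-0.7,"wz":0},{"gripper":0.1,"dx":-0.0025,"dy":0.018,"dz":0,"wx":0,"wy":-1.4,"wz":0},{"gripper":0.1,"dx":-0.0025,"dy":0.026,"dz":0,"wx":0,"wy":-1.4,"wz":0},{"gripper":0.1,"dx":-0.0025,"dy":0.028,"dz":0,"wx":0,"wy":-1.4,"wz":0},{"gripper":0.1,"dx":-0.0025,"dy":0.028,"dz":0,"wx":0,"wy":-1.4,"wz":0}]'
python3 -m inch '[{"gripper":0.1,"dx":0,"dy":0,"dz":0,"wx":0,"wy":0,"wz":0},{"gripper":0.1,"dx":0,"dy":0,"dz":0,"wx":0,"wy":0,"wz":0},{"gripper":0.1,"dx":0,"dy":0,"dz":0,"wx":0,"wy":0,"wz":0},{"gripper":0.1,"dx":0,"dy":0,"dz":0,"wx":0,"wy":0,"wz":0},{"gripper":0.1,"dx":0,"dy":0,"dz":0,"wx":0,"wy":0,"wz":0}]'
python3 - <<'E'
from rod import *
for i in range(2):
    T=manip.read_state(); s=manip.camera("side"); print(T["eef_pos"],T["eef_rot"]); rod(s,T["eef_pos"])
cv2.imwrite("pics/s7f.png",s)
T=T["eef_pos"]; print("proj tip",proj("side",[T[0],T[1],T[2]-142.6]),"hole@140 side",proj("side",[596.4,84.8,140]),"post",proj("side",[597.2,204.2,150]))
sat=cv2.cvtColor(s,cv2.COLOR_BGR2HSV)[...,1]; print(sat[244:262,278:298])
# post axis as vertical reference: columns of grey post at rows
for r in range(322,356,6): 
    g=np.where(sat[r,250:290]<70)[0]+250; print(r,g.min() if len(g) else 0,g.max() if len(g) else 0,end="; ")
print(proj("side",[597.2,204.2,120]),proj("side",[597.2,204.2,30]))
E
```

```text
clock: 8.52
eef_pos: [590.9, 83.8, 307.5]
eef_rot: [-3.142, -0.025, 0.001]
wrist_force: [-0.9, 0.3, -2.0]
finger_gap: 23.5
finger_force: 39.9
clock: 8.93
eef_pos: [591.1, 83.1, 307.4]
eef_rot: [3.142, -0.024, -0.0]
wrist_force: [-0.2, -0.2, -2.0]
finger_gap: 23.7
finger_force: 39.9
[591.1   83.07 307.43] [ 3.14 -0.02 -0.  ]
rows 53 53 width 7.45 res 0.0664338312596349
x offset of rod from TCP at tip+10,+60,+125 (mm): [5.16 5.13 5.13] tilt -0.00023121081408356727 tip off 5.157518490373883
[591.09  83.13 307.4 ] [ 3.14 -0.02 -0.  ]
rows 53 53 width 7.45 res 0.06207542522933982
x offset of rod from TCP at tip+10,+60,+125 (mm): [5.17 5.13 5.11] tilt -0.0005009172520621858 tip off 5.171821906329634
proj tip [291.28 253.02] hole@140 side [288.64 263.61] post [261.53 313.44]
[[162 164 162 161 163 151  98  37  12  12  14  12  16  70 125 125 119 117
  116 119]
 [162 163 161 160 161 156 109  43  17  14  14  15  18  68 106 118 117 116
  116 117]
 [162 162 162 161 160 157 111  46  19  17  15  15  18  64 100 111 114 118
  117 118]
 [161 164 160 160 166 157 114  44  14  17  15  15  11  58 106 117 
[... 611 characters left out ...]
9]
 [ 46   4   8   8   7   6   7   9   7   8   8   8   7   6   6   6   6   5
    6  17]
 [ 17   7   7   8   7   7   8   7   7   7   8   7   8   7   8   7   8   7
    7   6]
 [  4   7   7   8   7   8   8   8   7   7   7   7   7   7   7   7   8   7
    7   7]
 [  7   7   7   7   7   9   8   7   7   7   7   7   7   7   7   7   7   7
    7   7]
 [  8   7   7   7   8   8   7   6   5   6   6   7   7   6   7   7   7   7
    8   7]
 [  7   7   8   7   8   6   4   2   4   7   6   8   9   8   7   7   7   6
    7   8]
 [  7   7   7   7   8   4   2   5   4   4   6   8   8  10   9   7   7   7
    6   9]]
322 259 264; 328 0 0; 334 0 0; 340 259 271; 346 260 272; 352 261 272; [263.2  325.68] [267.75 358.96]
```

The pin is upright to better than 0.001 rad in the side view, and its x matches the bushing's there. I'll adjust y by 1.5 mm and lower slowly into the upper bushing.

```bash

python3 -m inch '[{"gripper":0.1,"dx":0,"dy":0.0015,"dz":-0.004,"wx":0,"wy":0,"wz":0},{"gripper":0.1,"dx":0,"dy":0.0015,"dz":-0.01,"wx":0,"wy":0,"wz":0},{"gripper":0.1,"dx":0,"dy":0.0015,"dz":-0.016,"wx":0,"wy":0,"wz":0},{"gripper":0.1,"dx":0,"dy":0.0015,"dz":-0.02,"wx":0,"wy":0,"wz":0},{"gripper":0.1,"dx":0,"dy":0.0015,"dz":-0.022,"wx":0,"wy":0,"wz":0}]'
python3 -m inch '[{"gripper":0.1,"dx":0,"dy":0,"dz":-0.002,"wx":0,"wy":0,"wz":0},{"gripper":0.1,"dx":0,"dy":0,"dz":-0.004,"wx":0,"wy":0,"wz":0},{"gripper":0.1,"dx":0,"dy":0,"dz":-0.006,"wx":0,"wy":0,"wz":0},{"gripper":0.1,"dx":0,"dy":0,"dz":-0.007,"wx":0,"wy":0,"wz":0},{"gripper":0.1,"dx":0,"dy":0,"dz":-0.007,"wx":0,"wy":0,"wz":0}]'
```

```text
clock: 9.45
eef_pos: [590.8, 84.8, 284.3]
eef_rot: [3.142, -0.023, -0.0]
wrist_force: [-0.0, 0.2, -1.7]
finger_gap: 23.7
finger_force: 39.9
clock: 9.87
eef_pos: [591.0, 84.8, 278.3]
eef_rot: [3.142, -0.024, 0.0]
wrist_force: [-0.0, -0.5, -1.5]
finger_gap: 23.5
finger_force: 39.9
```

```bash

python3 -m inch '[{"gripper":0.1,"dx":0,"dy":0,"dz":-0.002,"wx":0,"wy":0,"wz":0},{"gripper":0.1,"dx":0,"dy":0,"dz":-0.004,"wx":0,"wy":0,"wz":0},{"gripper":0.1,"dx":0,"dy":0,"dz":-0.006,"wx":0,"wy":0,"wz":0},{"gripper":0.1,"dx":0,"dy":0,"dz":-0.008,"wx":0,"wy":0,"wz":0},{"gripper":0.1,"dx":0,"dy":0,"dz":-0.008,"wx":0,"wy":0,"wz":0}]'
python3 - <<'E'
from rod import *
T=manip.read_state(); s=manip.camera("side"); print(T["eef_pos"],T["wrist_force"],T["moment"]); rod(s,T["eef_pos"])
E
```

```text
clock: 10.28
eef_pos: [590.9, 84.8, 269.9]
eef_rot: [3.142, -0.024, -0.0]
wrist_force: [0.6, -0.6, -1.3]
finger_gap: 23.5
finger_force: 39.9
[590.94  84.78 269.9 ] [ 0.55 -0.58 -1.26] [ 0.02 -0.   -0.02]
rows 37 37 width 7.35 res 0.08204692501833338
x offset of rod from TCP at tip+10,+60,+125 (mm): [4.98 5.03 5.1 ] tilt 0.0010330359602994607 tip off 4.974518534953134
```

The tip is inside the upper bushing with no side force. I'll continue down to just above the lower one.

```bash

python3 -m inch '[{"gripper":0.1,"dx":0,"dy":0,"dz":-0.004,"wx":0,"wy":0,"wz":0},{"gripper":0.1,"dx":0,"dy":0,"dz":-0.008,"wx":0,"wy":0,"wz":0},{"gripper":0.1,"dx":0,"dy":0,"dz":-0.012,"wx":0,"wy":0,"wz":0},{"gripper":0.1,"dx":0,"dy":0,"dz":-0.016,"wx":0,"wy":0,"wz":0},{"gripper":0.1,"dx":0,"dy":0,"dz":-0.02,"wx":0,"wy":0,"wz":0}]'
python3 -m inch '[{"gripper":0.1,"dx":0,"dy":0,"dz":-0.006,"wx":0,"wy":0,"wz":0},{"gripper":0.1,"dx":0,"dy":0,"dz":-0.012,"wx":0,"wy":0,"wz":0},{"gripper":0.1,"dx":0,"dy":0,"dz":-0.018,"wx":0,"wy":0,"wz":0},{"gripper":0.1,"dx":0,"dy":0,"dz":-0.024,"wx":0,"wy":0,"wz":0},{"gripper":0.1,"dx":0,"dy":0,"dz":-0.03,"wx":0,"wy":0,"wz":0}]'
python3 -m inch '[{"gripper":0.1,"dx":0,"dy":0,"dz":-0.003,"wx":0,"wy":0,"wz":0},{"gripper":0.1,"dx":0,"dy":0,"dz":-0.006,"wx":0,"wy":0,"wz":0},{"gripper":0.1,"dx":0,"dy":0,"dz":-0.009,"wx":0,"wy":0,"wz":0},{"gripper":0.1,"dx":0,"dy":0,"dz":-0.012,"wx":0,"wy":0,"wz":0},{"gripper":0.1,"dx":0,"dy":0,"dz":-0.015,"wx":0,"wy":0,"wz":0}]'
python3 - <<'E'
from cell import manip
T=manip.read_state(); print(T["eef_pos"],T["wrist_force"],T["moment"])
E
```

```text
clock: 10.75
eef_pos: [591.0, 84.8, 249.9]
eef_rot: [-3.142, -0.024, -0.0]
wrist_force: [-0.8, 0.2, -1.5]
finger_gap: 23.9
finger_force: 39.9
clock: 11.17
eef_pos: [591.0, 84.8, 219.7]
eef_rot: [3.142, -0.024, -0.0]
wrist_force: [1.0, -0.6, -0.6]
finger_gap: 23.5
finger_force: 39.9
clock: 11.58
eef_pos: [591.2, 84.8, 205.3]
eef_rot: [-3.141, -0.025, -0.0]
wrist_force: [0.1, -0.3, -2.3]
finger_gap: 23.2
finger_force: 39.9
[591.15854724  84.78549064 205.34490216] [ 0.06404265 -0.33527643 -2.28142762] [0.03923633 0.04400901 0.04684488]
```

```bash

python3 -m inch '[{"gripper":0.1,"dx":0,"dy":0,"dz":-0.002,"wx":0,"wy":0,"wz":0},{"gripper":0.1,"dx":0,"dy":0,"dz":-0.004,"wx":0,"wy":0,"wz":0},{"gripper":0.1,"dx":0,"dy":0,"dz":-0.006,"wx":0,"wy":0,"wz":0},{"gripper":0.1,"dx":0,"dy":0,"dz":-0.008,"wx":0,"wy":0,"wz":0},{"gripper":0.1,"dx":0,"dy":0,"dz":-0.01,"wx":0,"wy":0,"wz":0}]'
python3 -m inch '[{"gripper":0.1,"dx":0,"dy":0,"dz":-0.005,"wx":0,"wy":0,"wz":0},{"gripper":0.1,"dx":0,"dy":0,"dz":-0.01,"wx":0,"wy":0,"wz":0},{"gripper":0.1,"dx":0,"dy":0,"dz":-0.015,"wx":0,"wy":0,"wz":0},{"gripper":0.1,"dx":0,"dy":0,"dz":-0.02,"wx":0,"wy":0,"wz":0},{"gripper":0.1,"dx":0,"dy":0,"dz":-0.025,"wx":0,"wy":0,"wz":0}]'
python3 -m inch '[{"gripper":0.1,"dx":0,"dy":0,"dz":0,"wx":0,"wy":0,"wz":0},{"gripper":0.1,"dx":0,"dy":0,"dz":0,"wx":0,"wy":0,"wz":0},{"gripper":0.1,"dx":0,"dy":0,"dz":0,"wx":0,"wy":0,"wz":0},{"gripper":0.1,"dx":0,"dy":0,"dz":0,"wx":0,"wy":0,"wz":0},{"gripper":0.1,"dx":0,"dy":0,"dz":0,"wx":0,"wy":0,"wz":0}]'
python3 - <<'E'
from rod import *
T=manip.read_state(); s=manip.camera("side");t=manip.camera("top"); print(T["eef_pos"],T["wrist_force"],T["moment"],T["qd"])
p=lambda z:proj("side",[T["eef_pos"][0]+5,T["eef_pos"][1],z])
h=cv2.cvtColor(s,cv2.COLOR_BGR2HSV)
a,b=p(175),p(138)
for k in np.linspace(0,1,20):
    u=a+k*(b-a); print(int(175-37*k),h[int(round(u[1])),int(round(u[0]))],end=" ")
E
```

```text
clock: 12.0
eef_pos: [591.1, 84.8, 195.3]
eef_rot: [-3.142, -0.025, -0.0]
wrist_force: [0.4, 0.1, -0.7]
finger_gap: 23.4
finger_force: 39.9
clock: 12.42
eef_pos: [591.0, 84.8, 169.8]
eef_rot: [3.142, -0.024, -0.0]
wrist_force: [0.2, 0.3, -2.1]
finger_gap: 23.3
finger_force: 39.9
clock: 12.83
eef_pos: [591.2, 84.8, 170.7]
eef_rot: [-3.142, -0.025, -0.0]
wrist_force: [0.2, 0.2, -1.7]
finger_gap: 23.8
finger_force: 39.9
[591.16  84.79 170.72] [ 0.2   0.17 -1.72] [ 0.07  0.07 -0.04] [ 0.  0.  0. -0.  0. -0.]
175 [ 12  10 133] 173 [ 12  10 133] 171 [ 15   8 134] 169 [ 15   8 132] 167 [ 18  10 134] 165 [ 18  10 134] 163 [ 20   6 134] 161 [ 20   6 134] 159 [ 18  10 133] 157 [ 20  12 130] 155 [ 17  15 119] 153 [ 15  23 109] 151 [ 26  16 115] 149 [ 26  16 115] 147 [ 25  13 115] 145 [ 25  13 115] 143 [ 20  13 116] 141 [ 25  13 116] 139 [ 30  11 116] 138 [ 30  11 116]
```

The forces read only the pin's weight, so it hangs free through both bushings with its tip about 28 mm above the bench, and the arm is still. I'm handing in.

```bash
python3 -c "
from cell import manip
print(manip.sign_off())"
```

```text
the job is handed in; nothing more can be done
None
```

I swung the upper arm home and handed the job in at about 13 s, with the long pin held upright through both bushings and its tip about 28 mm above the bench; the verdict was not shown, and both look-alike pins fell over on the bench.

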